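# Take a draught-free reading: shut the cover, store it, switch the balance off

## Task

The gold screw cap on the bench balance is being weighed, but the clear draught cover still stands open and the air conditioner disturbs the reading. Gently push the cover fully shut, then press the blue key to store the settled weight, and only after that press the red key to switch the balance off. Do it all with light fingertip touches, one key at a time and neither key while the cover is open, without grasping or lifting anything; leave the gold cap untouched on the pan and the cup, dropper bottle and marker as they stand.

Things in the scene. Friction and masses are not known exactly. Their poses are not given: they have to be found in the camera images.
- balance: Grey bench balance, 213 x 158 mm, fixed on the table. Origin: centre of the underside. Own x: from the key-and-display end to the cover's hinge end; y: to its left; z: up. Casing top 33 mm above the origin, x -103..+102, y -75..+75 mm. Display and keys lie at its -x end, which roughly faces the robot; steel pan (91 mm disc, top 41 mm up) at x +30, y 0.
- balance_cover (a joint): Hinge of the clear, dark-edged draught cover, rad: 0 = shut, 1.48 = fully open; starts 1.05 to 1.35. It stays put while above about 0.9; pushed lower (under 1 N at the lip) it sinks shut by itself, damped, at about 1 rad/s. The cover is a box with no bottom, 128 x 125 x 45 mm; shut, it spans x -39..+91, y -63..+63, z 39..84 mm in the balance's frame.
- cover_lip (a point): Point at the middle of the free edge (where top plate and front wall meet) of the cover, on its outside. Its point turns with the cover; shut: x -36, y 0, z 84 mm in the balance's frame, 144 mm from the hinge. When the cover stands open this is its highest part (about 190 mm above the table), and the outside of the top plate faces away from the keys, back and up.
- cover_hinge (a point): Middle of the cover's hinge axis, which runs along the balance's y: x +101.5, y 0, z 41 mm in the balance's frame. Fixed on the balance.
- key_blue (a point): Centre of the top of the blue key (two white strokes): stores the reading. 13.5 mm along the balance's x, 21.5 mm along y, at x -75.5, y -51, z 38.7 mm in the balance's frame, so 6 mm proud of the casing. It is the outer key, nearest the balance's -x end. Free casing for 20 mm towards -x.
- key_red (a point): Centre of the top of the red key (power sign): switches off. Same size and height, at x -56.5, y -51 mm, 19 mm from the blue key's centre towards the cover: a 5.5 mm gap lies between the keys, and the shut cover's front wall stands 11 mm beyond the red key's edge, 45 mm higher than the key. A 22 mm wide tip fits between blue key and cover if centred about 3 mm beyond the red key's centre.
- balance_key_1 (a joint): Blue key's travel, m: 0 = released, 0.003 = fully down. Springs back; about 3.4 N at 0.002, 5.1 N at the stop.
- balance_key_0 (a joint): Red key's travel, m: 0 = released, 0.003 = fully down. Springs back; about 3.4 N at 0.002, 5.1 N at the stop.
- cap_gold: Loose gold screw cap, 47 mm across, 19 mm high, 10 g, lying on the pan. Origin: centre of its underside. Leave it alone.
- steel_cup: Loose steel measuring cup, 65 mm across, 66 mm high, to the right of the balance. Origin: centre of its underside. Leave it alone.
- dropper: Loose white dropper bottle with black cap, 21 mm across, 66 mm high, to the right of the balance. Origin: centre of its underside. Leave it alone.
- marker_blue: Loose white felt marker with blue cap, 140 mm long, 16 mm high, lying to the left of the balance. Origin: centre of its underside. Leave it alone.

How it is judged:
By the outcome, as a careful person would: the job done as asked, in the order asked, and still so for the second after the job is handed in, with the robot touching nothing.
It also fails if it takes over 51 s, if anything falls off the work surface, if the arm or the gripper's body presses on something with over 40 N, if the wrist force passes 120 N, or if a joint passes its speed limit or range.

## Robot

A 6-joint arm with a two-finger parallel gripper is mounted at the origin on a cart in front of the work surface, level with it; the furniture and walls round the work are solid. World frame = base frame: x ahead of the robot, y to its left, z up, the work surface at z = 0. Lengths are in m, angles in rad, forces in N, time in s.
With the tool pointing down it reaches from about 0.35 to 0.975 m from the base axis. Payload 4.9 kg.
Tool frame: the origin (TCP) lies at the very end of the fingers, on their centre line; the grasp point (between the pads) lies 19 mm behind it (pinch_z is the distance from the TCP to the grasp point, in m); z points along the fingers, y is the line along which they close (so a half turn about z gives the same grasp; the last joint's range is limited). The gripper opens to 85 mm and grips with 20 to 120 N. Pads are 22 mm wide; open, the fingers measure 114 mm over their backs; the gripper's body (76 mm by 85 mm) begins 54 mm behind the grasp point. The pads swing forward as they close: fully open they stand 13 mm farther back than shut.
Start: joints at [1.146, 0.053, 1.613, -0, 1.476, -0.119], TCP at [0.188, 0.596, 0.231] pointing down, gripper open.
Joint ranges: [-3.01, 3.01], [-1.01, 2.22], [0.06, 2.58], [-1.02, 4.17], [0.09, 2.62], [-3.14, 3.14]. Speed limits (rad/s): [2.57, 2.57, 3.14, 3.14, 3.14, 3.14].

## Interface

Orientations are given as a unit quaternion [w, x, y, z].
In Python, from plant import * gives the robot as it stands. The module is installed in compiled form; this text tells all that it offers.
- The arm moves only by the tool play_rows, never from a script. Its arguments are lists of equal length, an entry for each row: "linear": the shift along the world's x, y, z in m, a list of three; "turn": the turn about the world's z in degrees. A call has 1 to 8 rows; each row shifts and turns the commanded pose from where the row before left it; what a row does not reach is not made up. A row lasts 1/8 s, in which the tool goes at most 62.5 mm and 10.7 degrees, less where a joint would pass 70% of its speed; a pose out of reach is approached as far as the arm can. A call is refused whole if a number of a shift passes 0.0625 or a number of a turn 10.7, either way. A call with a gripper value outside its range is refused whole. "hand" is the finger opening in m, from 0 to 0.0854, set as the call begins (left out, the last holds). The fingers move at their own pace and stop on an object; the grip force is fixed at half the most. Time passes only in rows, so rows that do not move let the fingers close. It gives the time, the measured TCP pose, the force, the opening and the grip force at its end, in the units of the state.
- state(): the state, without advancing time (a new reading comes with each control period).
- grab_frame(name): name is "scene" or "top"; returns the picture (480x640x3 uint8, red, green, blue); there is no depth.
- camera_info(name): a dict with "camera_matrix" (3x3 intrinsics, pixels), "origin" and "attitude" of the camera in the world. Camera axes: x right, y down, z forward; pixel columns grow to the right and rows downward; lengths in m; the calibration is good to about 2 mm. A picture is of the moment at which its call begins. camera_info takes no time and is no camera call.
- job_done(): hands the job in; it is judged then, once.
Trained networks look in the newest picture that a camera, given by its name, has taken for a name from the list of things; names that differ only in an ending like _2 or _b are one class to them, and where a whole thing is asked for, a point or a joint stands for the part that bears it (a point fixed in the world has none). Each returns a list of dicts, best first, with "p" (0 to 1); they miss things now and then, are a little off and sometimes report something else, mostly with a low value. They report only what shows in the picture. A call takes as long as a camera call.
- trace(camera, thing): "region" (480x640 bool, what is visible of it) and "location" ([column, row] in pixels, amid what is visible of it).
The state is a dict: "time": time; "joint_pos": joint angles; "joint_vel": joint speeds; "joint_efforts": joint torques, N m; "tool_pos": TCP position; "tool_rot": TCP orientation; "contact_force": force on the tool from outside, world axes, zero at the start; "ft_torque": the same for the moment, N m; "gripper_width": opening from 0.0 (shut) to 1.0 (fully open); "grasp_force": force on a finger pad.
Only numpy, scipy, OpenCV 4.12 (cv2) and the standard library are available. Lean on these libraries where they do the work, as an engineer would, in place of code of your own. Each camera call takes 0.05 s, during which the arm holds its last target. There are 200 camera calls.

## Working session

There is one attempt and no reset: what is moved stays moved. The work goes in short steps, Python scripts to look and compute and a tool call to move; the robot and the scene stay as the last step left them, time stands still between calls to the robot, and variables do not carry over. Pictures are saved under pics/ and viewed, at most 10 in all, crops included, and the job is handed in when it is done.

Besides the shell and the picture viewer there is one more tool, called after "Emit:" as name(argument=value, ...), one argument or row to a line, values as JSON. play_rows: Moves the arm, as the interface text tells. Its arguments: {"type":"object","properties":{"linear":{"type":"array","items":{"type":"array","items":{"type":"number"}}},"turn":{"type":"array","items":{"type":"number"}},"hand":{"type":"number"}},"required":["linear","turn"]}

```bash
mkdir -p pics; python3 - <<'E'
from plant import *
import cv2,numpy as np
s=state();print(s['time'],s['tool_pos'],s['tool_rot'],s['gripper_width'])
for c in ("scene","top"):
    f=grab_frame(c);cv2.imwrite(f"pics/{c}0.png",f[:,:,::-1]);i=camera_info(c);print(c,i)
    for t in ("balance","key_blue","key_red","cover_lip","cap_gold"):
        r=trace(c,t)
        print(t,[(round(d['p'],2),np.round(d['location'],1),int(d['region'].sum())) for d in r[:2]])
E
```

```text
0.0 [0.18789764 0.59543658 0.23007024] [-2.70532800e-04  1.52305073e-01  9.88332989e-01 -9.96909659e-04] 1.0005073762192067
scene {'camera_matrix': array([[623.68226934,   0.        , 318.74913157],
       [  0.        , 623.68226934, 236.9993439 ],
       [  0.        ,   0.        ,   1.        ]]), 'origin': array([-0.16723114, -0.31642951,  0.79302657]), 'attitude': array([-0.36058594,  0.77789495, -0.47191722,  0.20530796])}
balance [(0.75, array([333. , 259.6]), 10972), (0.41, array([272.2, 280.6]), 73)]
key_blue []
key_red [(0.62, array([273.5, 280.8]), 69), (0.35, array([321.5, 252. ]), 581)]
cover_lip [(0.95, array([350.8, 215.9]), 4381)]
cap_gold [(0.55, array([321.8, 249.2]), 572)]
top {'camera_matrix': array([[474.9965257 ,   0.        , 312.55598174],
       [  0.        , 474.9965257 , 235.78114846],
       [  0.        ,   0.        ,   1.        ]]), 'origin': array([0.36810282, 0.10212286, 0.91505509]), 'attitude': array([ 0.07382277, -0.63824153,  0.76140621, -0.08636282])}
balance [(0.63, array([301.9, 253. ]), 10172)]
key_blue []
key_red []
cover_lip [(0.84, array([322.6, 219.3]), 4088)]
cap_gold [(0.71, array([307.8, 246.9]), 417)]
```

View pics/scene0.png

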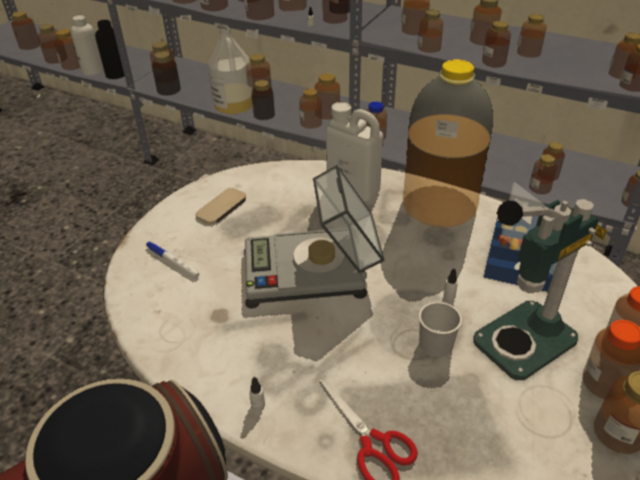

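View pics/top0.png

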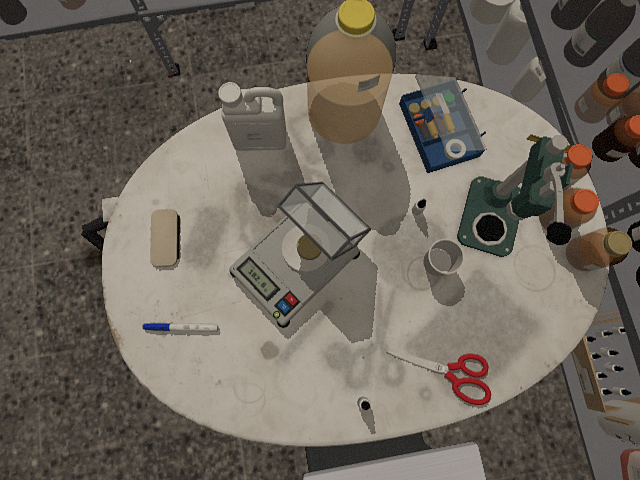

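The scene view shows the balance with its keys at about (262,282) and (272,281), and the cover standing open with its top plate facing the back. In the top view blue is about (283,308), red (291,299), with the cup and dropper to the right. Next: an enlarged crop of both to pick landmarks.

```bash
python3 - <<'E'
import cv2,numpy as np
a=cv2.imread('pics/scene0.png')[160:310,235:395];b=cv2.imread('pics/top0.png')[175:335,220:380]
a=cv2.resize(a,None,fx=2.5,fy=2.5*1,interpolation=3)
b=cv2.resize(b,None,fx=2.5,fy=2.5,interpolation=3)
o=np.zeros((400,800,3),np.uint8);o[:a.shape[0],:400]=a;o[:,400:]=b
cv2.imwrite('pics/crop.png',o)
for n,(x0,x1,y0,y1) in dict(scene=(240,285,265,300),top=(262,305,285,330)).items():
    im=cv2.imread(f'pics/{n}0.png').astype(int);c=im[y0:y1,x0:x1];B,G,R=c[...,0],c[...,1],c[...,2]
    for k,m in (('blue',(B-R>40)),('red',(R-B>70)&(R-G>70))):
        ys,xs=np.nonzero(m);print(n,k,len(xs),xs.mean()+x0,ys.mean()+y0)
E
```

```text
scene blue 60 260.6166666666667 280.51666666666665
scene red 58 271.7413793103448 279.48275862068965
top blue 76 283.2763157894737 306.2236842105263
top red 69 290.6231884057971 298.8985507246377
```

View pics/crop.png

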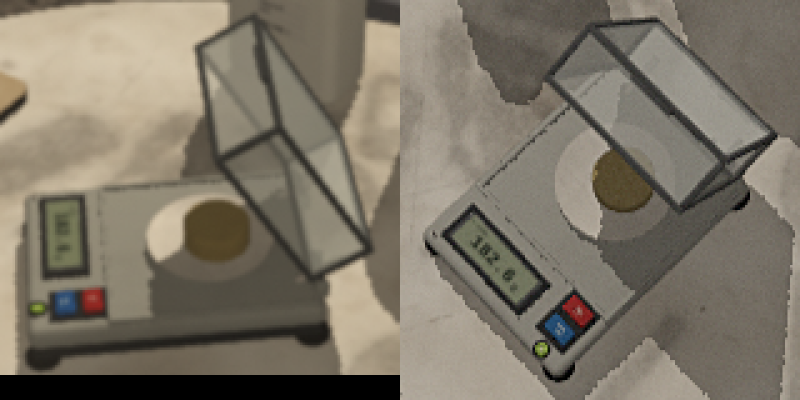

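The crop shows both keys cleanly, the pan and cap, and the cover's wireframe corners. I'll fit the balance pose and cover angle to these landmarks in both views.

```bash
cat > h.py <<'E'
import numpy as np,cv2
from plant import *
from scipy.spatial.transform import Rotation as R
C={c:camera_info(c) for c in("scene","top")}
def proj(c,P):
    i=C[c];q=i['attitude'];r=R.from_quat([q[1],q[2],q[3],q[0]])
    p=r.inv().apply(np.atleast_2d(P)-i['origin'])@i['camera_matrix'].T
    return p[:,:2]/p[:,2:]
def world(b,P): # b: x,y,yaw
    return R.from_euler('z',b[2]).apply(np.atleast_2d(P))+[b[0],b[1],0]
def cov(th,P):
    h=np.array([.1015,0,.041]);return R.from_euler('y',th).apply(np.atleast_2d(P)-h)+h
E
python3 - <<'E'
from h import *
from scipy.optimize import least_squares
kb,kr,pan=[-.0755,-.051,.0387],[-.0565,-.051,.0387],[.03,0,.041]
c1,c2=[-.103,.075,.033],[-.103,-.075,.033]
P=np.array([kb,kr,pan,c1,c2])
T=np.array([[283.3,306.2],[290.6,298.9],[302,248],[232,269],[282,320]])
S=np.array([[260.6,280.5],[271.7,279.5],[318,255]])
f=lambda b:np.r_[(proj('top',world(b,P))-T).ravel(),(proj('scene',world(b,P[:3]))-S).ravel()]
for y0 in(-1,0,1):
    r=least_squares(f,[.4,.1,y0],loss='soft_l1');print(r.cost,r.x,f(r.x).round(1))
    if y0==-1 or r.cost<best.cost:best=r
b=best.x
crn=np.array([[-.039,y,z] for z in(.084,.039) for y in(.063,-.063)]+[[.091,y,.084] for y in(.063,-.063)])
for th in(1.05,1.15,1.25,1.35):
    W=world(b,cov(th,crn))
    print(th,'top',((proj('top',W)-[220,175])*2.5+[400,0]).round().tolist(),'scene',((proj('scene',W)-[235,160])*2.5).round().tolist())
print(world(b,P).round(4))
E
```

```text
14.852298089328514 [ 0.53168697  0.10933252 -0.97426227] [ 0.7  0.1  0.9  0.1  4.  -0.9 -4.6 -0.7  0.3  6.6 -0.7 -0.4 -0.7 -0.4
 -0.  -1.2]
14.852298089341485 [ 0.53168698  0.10933252 -0.97426222] [ 0.7  0.1  0.9  0.1  4.  -0.9 -4.6 -0.7  0.3  6.6 -0.7 -0.4 -0.7 -0.4
 -0.  -1.2]
14.852298089469354 [ 0.53168698  0.10933253 -0.97426204] [ 0.7  0.1  0.9  0.1  4.  -0.9 -4.6 -0.7  0.3  6.6 -0.7 -0.4 -0.7 -0.4
 -0.  -1.2]
1.05 top [[587.0, 26.0], [725.0, 162.0], [546.0, 76.0], [680.0, 211.0], [655.0, 18.0], [776.0, 135.0]] scene [[250.0, 14.0], [275.0, 128.0], [194.0, 45.0], [214.0, 160.0], [337.0, 134.0], [369.0, 250.0]]
1.15 top [[603.0, 10.0], [742.0, 146.0], [559.0, 61.0], [694.0, 196.0], [658.0, 17.0], [778.0, 134.0]] scene [[271.0, 9.0], [298.0, 123.0], [211.0, 36.0], [233.0, 151.0], [341.0, 137.0], [373.0, 254.0]]
1.25 top [[619.0, -5.0], [758.0, 129.0], [573.0, 45.0], [709.0, 180.0], [660.0, 17.0], [780.0, 133.0]] scene [[292.0, 6.0], [321.0, 119.0], [230.0, 28.0], [253.0, 143.0], [344.0, 141.0], [376.0, 257.0]]
1.35 top [[636.0, -20.0], [774.0, 114.0], [587.0, 30.0], [725.0, 165.0], [662.0, 17.0], [782.0, 132.0]] scene [[313.0, 5.0], [344.0, 118.0], [249.0, 22.0], [275.0, 136.0], [347.0, 145.0], [379.0, 261.0]]
[[0.4471 0.1431 0.0387]
 [0.4578 0.1274 0.0387]
 [0.5485 0.0845 0.041 ]
 [0.5359 0.2367 0.033 ]
 [0.4118 0.1524 0.033 ]]
```

```bash
python3 - <<'E'
from h import *
from scipy.optimize import least_squares
P=np.array([[-.0755,-.051,.0387],[-.0565,-.051,.0387]])
crn=np.array([[-.039,y,z] for z in(.084,.039) for y in(.063,-.063)]+[[.091,y,.084] for y in(.063,-.063)])
Tc=np.array([[592,25],[722,165],[549,76],[682,209],[655,18],[775,135]]);Tc=(Tc-[400,0])/2.5+[220,175]
Sc=np.array([[253,16],[279,129],[198,47],[219,160],[338,137],[369,249]])/2.5+[235,160]
T=np.array([[283.3,306.2],[290.6,298.9]]);S=np.array([[260.6,280.5],[271.7,279.5]])
def f(v):
    W=np.r_[world(v,P),world(v,cov(v[3],crn))]
    return np.r_[(proj('top',W)-np.r_[T,Tc]).ravel(),(proj('scene',W)-np.r_[S,Sc]).ravel()]
r=least_squares(f,[.53,.11,-.97,1.08],loss='soft_l1');v=r.x
print(r.cost,v,f(v).round(1));np.save('b.npy',v)
print('red,blue,lip,hinge',world(v,[P[1],P[0],cov(v[3],[-.036,0,.084])[0],[.1015,0,.041]]).round(4))
for x in (.09,.1,.115,.12):print(x,world(v,[[x,0,.165]]).round(4))
i=C['top'];q=i['attitude'];rr=R.from_quat([q[1],q[2],q[3],q[0]])
for n,u,z in(('carboyfront',(343,141),0.0),('carboyleft',(310,110),0.05),('carboytop',(356,15),.3),('jug',(258,148),0.0),('jugcap',(230,93),.2),('jughandle',(285,100),.15)):
    d=rr.apply(np.linalg.inv(i['camera_matrix'])@[*u,1]);print(n,(i['origin']+d*(z-i['origin'][2])/d[2]).round(3))
# scene-view height of carboy cap by triangulation
def ray(c,u):
    i=C[c];q=i['attitude'];d=R.from_quat([q[1],q[2],q[3],q[0]]).apply(np.linalg.inv(i['camera_matrix'])@[*u,1]);return i['origin'],d/np.linalg.norm(d)
for n,a,bb in(('carboycap',(457,70),(356,15)),('jugcap',(340,110),(230,93)),('jughandle',(366,125),(270,95))):
    (o1,d1),(o2,d2)=ray('scene',a),ray('top',bb)
    t=np.linalg.lstsq(np.c_[d1,-d2],o2-o1,rcond=None)[0];print(n,(o1+t[0]*d1).round(3),(o2+t[1]*d2).round(3))
E
```

```text
7.532050750376376 [ 0.53155997  0.10876098 -0.97715725  1.05950883] [ 0.9  0.1  1.1  0.1 -0.8 -0.1  2.4 -1.6 -0.3 -0.4  0.1  0.4  0.8  0.2
  1.   0.3 -0.5 -0.3 -0.5 -0.3 -0.2 -0.9 -0.5 -0.5 -0.7 -1.  -1.3 -0.
  0.3 -0.8  0.3  1. ]
red,blue,lip,hinge [[0.4577 0.1271 0.0387]
 [0.4471 0.1428 0.0387]
 [0.5717 0.0493 0.182 ]
 [0.5883 0.0246 0.041 ]]
0.09 [[0.5819 0.0342 0.165 ]]
0.1 [[0.5875 0.0259 0.165 ]]
0.115 [[0.5959 0.0134 0.165 ]]
0.12 [[0.5987 0.0093 0.165 ]]
carboyfront [ 0.765 -0.03   0.   ]
carboyleft [0.82  0.029 0.05 ]
carboytop [ 0.83  -0.044  0.3  ]
jug [0.78  0.146 0.   ]
jugcap [0.795 0.167 0.2  ]
jughandle [0.795 0.078 0.15 ]
carboycap [ 0.832 -0.044  0.296] [ 0.833 -0.045  0.296]
jugcap [0.808 0.171 0.176] [0.809 0.169 0.177]
jughandle [0.794 0.108 0.166] [0.798 0.102 0.169]
```

Emit:
play_rows(
  linear=[
    [0.02, -0.03, 0.015],
    [0.025, -0.035, 0.02],
    [0.025, -0.035, 0],
    [0.025, -0.035, 0],
    [0.025, -0.035, 0],
    [0.025, -0.035, 0],
    [0.025, -0.035, 0],
    [0.025, -0.035, 0],
  ],
  turn=[-2.4, -2.4, -2.4, -2.4, -2.4, -2.4, -2.4, -2.4],
  hand=0,
)

```text
time: 1.6
tool_pos: [0.3838, 0.3198, 0.2666]
tool_rot: [0.0, 0.316, 0.949, 0.0]
contact_force: [0.3, -1.0, -0.6]
gripper_width: -0.001
grasp_force: 0.0
```

Emit:
play_rows(
  linear=[
    [0.025, -0.035, 0],
    [0.025, -0.035, 0],
    [0.025, -0.035, 0],
    [0.025, -0.035, 0],
    [0.025, -0.035, 0],
    [0.025, -0.035, 0],
    [0.025, -0.035, 0],
    [0.02, -0.035, 0],
  ],
  turn=[-2.4, -2.4, -2.4, -2.4, -2.4, -2.4, -2.4, -2.4],
)

```text
time: 2.6
tool_pos: [0.5789, 0.0397, 0.2664]
tool_rot: [0.0, 0.47, 0.883, 0.0]
contact_force: [0.5, 0.1, -0.6]
gripper_width: 0.002
grasp_force: 0.0
```

Emit:
play_rows(
  linear=[
    [0.014, -0.02, 0],
    [0.014, -0.02, 0],
    [0, 0, -0.02],
    [0, 0, -0.03],
    [0, 0, -0.03],
    [0, 0, -0.02],
    [0, 0, 0],
  ],
  turn=[0, 0, 0, 0, 0, 0, 0],
)

```text
time: 3.48
tool_pos: [0.6044, 0.0018, 0.1635]
tool_rot: [-0.002, 0.468, 0.883, -0.001]
contact_force: [-0.6, -0.1, -0.1]
gripper_width: -0.002
grasp_force: 0.0
```

```bash
python3 - <<'E'
from h import *
a=grab_frame('scene')[130:310,235:435];b=grab_frame('top')[125:345,200:400]
o=np.zeros((440,800,3),np.uint8);o[:360,:400]=cv2.resize(a,None,fx=2,fy=2);o[:,400:]=cv2.resize(b,None,fx=2,fy=2)
cv2.imwrite('pics/c2.png',o[:,:,::-1]);s=state();print(s['tool_pos'],s['contact_force'])
E
```

```text
[0.60649137 0.00130381 0.16699555] [ 0.34414674 -0.39363937 -0.11312667]
```

View pics/c2.png

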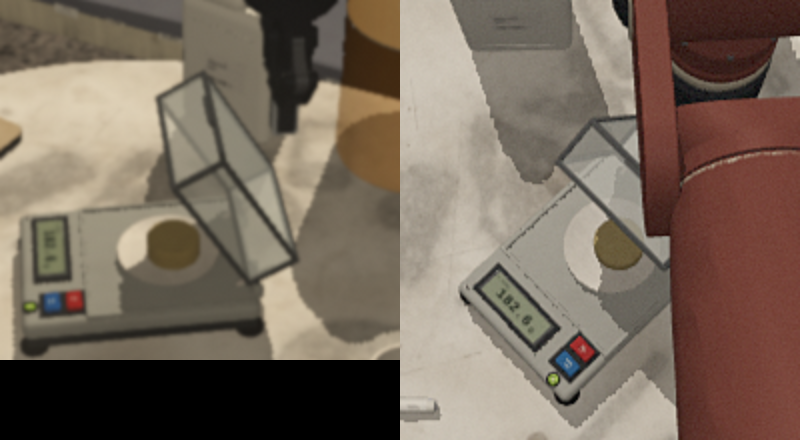

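The fingers hang free behind the cover at about (285,110) in the left half. I'll push gently towards the keys.

Emit:
play_rows(
  linear=[
    [-0.0045, 0.0066, 0],
    [-0.0045, 0.0066, 0],
    [-0.0045, 0.0066, 0],
    [-0.0028, 0.0042, 0],
    [-0.0028, 0.0042, 0],
    [-0.0028, 0.0042, 0],
    [-0.0028, 0.0042, 0],
    [-0.0028, 0.0042, 0],
  ],
  turn=[0, 0, 0, 0, 0, 0, 0, 0],
)

```text
time: 4.58
tool_pos: [0.5785, 0.042, 0.1663]
tool_rot: [0.0, 0.469, 0.883, -0.0]
contact_force: [-0.4, -0.1, 0.2]
gripper_width: 0.001
grasp_force: 0.1
```

Emit:
play_rows(
  linear=[
    [-0.0028, 0.0042, 0],
    [-0.0028, 0.0042, 0],
    [-0.0028, 0.0042, 0],
    [-0.0028, 0.0042, 0],
    [0, 0, 0],
  ],
  turn=[0, 0, 0, 0, 0],
)

```text
time: 5.2
tool_pos: [0.5672, 0.0589, 0.1663]
tool_rot: [-0.0, 0.469, 0.883, 0.0]
contact_force: [-0.3, -0.6, 0.2]
gripper_width: 0.001
grasp_force: 0.0
```

```bash
python3 - <<'E'
from h import *
v=np.load('b.npy');s=state();f=grab_frame('scene');cv2.imwrite('pics/s3.png',f[:,:,::-1])
print(R.from_euler('z',-v[2]).apply(s['tool_pos']-[v[0],v[1],0]),s['contact_force'])
r=trace('scene','cover_lip');print([(d['p'],d['location'],d['region'].sum()) for d in r[:1]])
for th in(1.06,.95,.8,.6,.3,0):print(th,proj('scene',world(v,cov(th,[[-.036,0,.084]]))).round())
o=cv2.resize(f[130:310,235:435],None,fx=2,fy=2);cv2.imwrite('pics/c3.png',o[:,:,::-1])
E
```

```text
[0.06126521 0.00170835 0.16628537] [-0.30246642 -0.62055418  0.24398997]
[(0.78, [339.9, 222.7], np.int64(4617))]
1.06 [[342. 188.]]
0.95 [[332. 191.]]
0.8 [[320. 196.]]
0.6 [[306. 205.]]
0.3 [[289. 221.]]
0 [[280. 239.]]
```

View pics/c3.png

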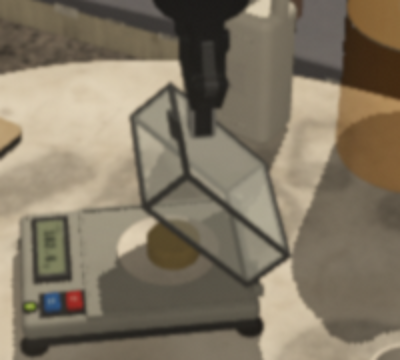

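The cover has moved to roughly 0.85 rad (lip middle about (323,196)). I'll wait to see whether it sinks on its own.

Emit:
play_rows(
  linear=[
    [-0.0028, 0.0042, 0],
    [-0.0028, 0.0042, 0],
    [0, 0, 0],
    [0, 0, 0],
    [0, 0, 0],
    [0, 0, 0],
    [0, 0, 0],
    [0, 0, 0],
  ],
  turn=[0, 0, 0, 0, 0, 0, 0, 0],
)

```text
time: 6.3
tool_pos: [0.5618, 0.067, 0.1663]
tool_rot: [-0.0, 0.469, 0.883, -0.0]
contact_force: [-0.2, 0.3, -1.1]
gripper_width: -0.001
grasp_force: 0.0
```

```bash
python3 - <<'E'
from h import *
v=np.load('b.npy');s=state();f=grab_frame('scene')
print(R.from_euler('z',-v[2]).apply(s['tool_pos']-[v[0],v[1],0]),s['contact_force'])
o=cv2.resize(f[160:310,235:435],None,fx=3,fy=3,interpolation=2);cv2.imwrite('pics/c4.png',o[:,:,::-1])
crn=np.array([[-.039,y,z] for z in(.084,.039) for y in(.063,-.063)]+[[.091,y,.084] for y in(.063,-.063)])
for th in (0,.05):print(th,((proj('scene',world(v,cov(th,crn)))-[235,160])*3).round().tolist())
E
```

```text
[0.05159465 0.00171601 0.16628546] [-0.20878348  0.25933954 -1.07133567]
0 [[123.0, 169.0], [135.0, 312.0], [128.0, 225.0], [140.0, 369.0], [337.0, 151.0], [369.0, 292.0]]
0.05 [[127.0, 160.0], [139.0, 302.0], [128.0, 217.0], [140.0, 361.0], [341.0, 151.0], [373.0, 291.0]]
```

View pics/c4.png

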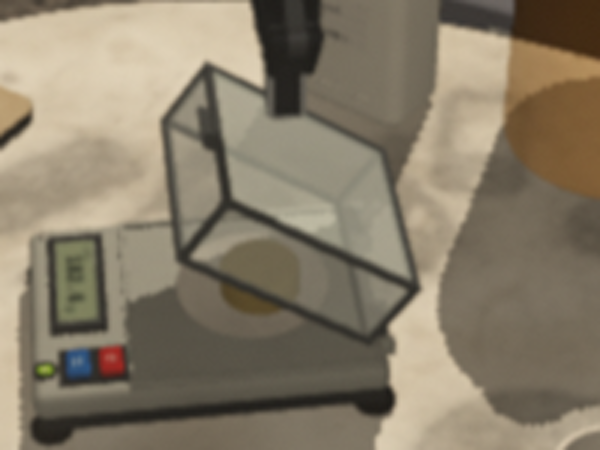

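It is sinking by itself (about 0.5 rad now). I'll rise clear and go above the blue key meanwhile.

Emit:
play_rows(
  linear=[
    [0, 0, 0.02],
    [0, 0, 0],
    [-0.018, 0.012, 0],
    [-0.02, 0.014, 0],
    [-0.02, 0.014, 0],
    [-0.02, 0.014, 0],
    [-0.02, 0.014, 0],
    [-0.02, 0.0125, 0],
  ],
  turn=[0, 0, 0, 0, 0, 0, 0, 0],
)

```text
time: 7.35
tool_pos: [0.4434, 0.148, 0.1868]
tool_rot: [0.0, 0.469, 0.883, 0.0]
contact_force: [1.0, 0.6, -0.3]
gripper_width: -0.003
grasp_force: 0.0
```

Emit:
play_rows(
  linear=[
    [0, 0, -0.02],
    [0, 0, -0.03],
    [0, 0, -0.03],
    [0, 0, -0.02],
    [0, 0, -0.015],
    [0, 0, -0.01],
    [0, 0, 0],
    [0, 0, 0],
  ],
  turn=[0, 0, 0, 0, 0, 0, 0, 0],
)

```text
time: 8.35
tool_pos: [0.4445, 0.1476, 0.0621]
tool_rot: [0.001, 0.469, 0.883, 0.0]
contact_force: [0.0, 0.5, 0.6]
gripper_width: -0.001
grasp_force: 0.0
```

```bash
python3 - <<'E'
from h import *
v=np.load('b.npy');s=state();f=grab_frame('scene')
print(s['tool_pos'],R.from_euler('z',-v[2]).apply(s['tool_pos']-[v[0],v[1],0]),s['contact_force'])
o=cv2.resize(f[160:310,235:435],None,fx=3,fy=3,interpolation=2);cv2.imwrite('pics/c5.png',o[:,:,::-1])
E
```

```text
[0.44454479 0.14761405 0.06214892] [-0.08088038 -0.05039412  0.06214892] [0.02435134 0.54468525 0.62276585]
```

View pics/c5.png

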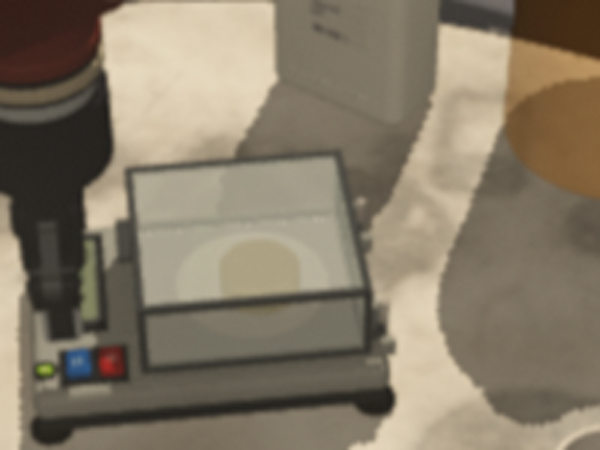

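The cover is shut: its front-bottom corner at (145,369) matches the prediction for 0 rad, (140,369). The tip hovers over the blue key's outer part. Now the press.

Emit:
play_rows(
  linear=[
    [0, 0, -0.01],
    [0, 0, -0.01],
    [0, 0, -0.002],
    [0, 0, -0.0015],
    [0, 0, -0.0015],
    [0, 0, -0.001],
    [0, 0, 0],
  ],
  turn=[0, 0, 0, 0, 0, 0, 0],
)

```text
time: 9.28
tool_pos: [0.4437, 0.1475, 0.0367]
tool_rot: [-0.001, 0.469, 0.883, -0.001]
contact_force: [-8.1, -0.5, 12.9]
gripper_width: 0.0
grasp_force: 6.3
```

```bash
python3 - <<'E'
from h import *
v=np.load('b.npy');s=state();f=grab_frame('scene');t=grab_frame('top')
for _ in range(3):
  grab_frame('top');s=state();print(s['tool_pos'],s['contact_force'],s['ft_torque'])
print(proj('scene',s['tool_pos']),proj('top',s['tool_pos']))
o=np.zeros((480,800,3),np.uint8)
o[:,:400]=cv2.resize(f[240:320,235:302],(400,480),interpolation=2);o[:,400:]=cv2.resize(t[260:340,250:317],(400,480),interpolation=2)
cv2.imwrite('pics/c6.png',o[:,:,::-1])
E
```

```text
[0.44366836 0.14746479 0.03669613] [-7.29783517 -1.53804307 12.55151593] [-0.33741385  1.30242477 -0.05091579]
[0.44366131 0.14744891 0.03667726] [-8.01414166 -1.6506254  12.82589791] [-0.30694328  1.35226533 -0.02408428]
[0.44370096 0.14747962 0.03672419] [-7.42608511 -0.73953827 13.07665865] [-0.33196607  1.37693076 -0.0426806 ]
[[256.83002407 281.38718077]] [[282.04603803 308.60053519]]
```

View pics/c6.png

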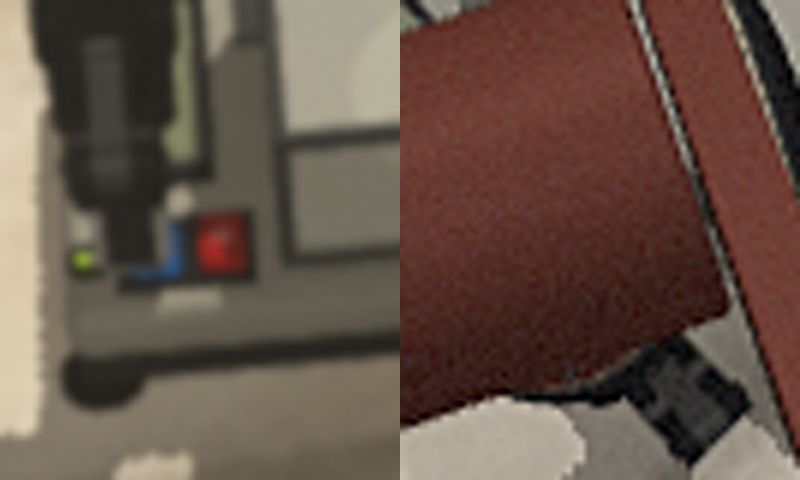

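The tip sits on the blue key, whose visible strip is sunk, and the red key is free. The force is above the key's spring load, so I'll release in small steps to read the force profile.

Emit:
play_rows(
  linear=[
    [0, 0, 0.0005],
    [0, 0, 0],
  ],
  turn=[0, 0],
)

```text
time: 9.78
tool_pos: [0.4436, 0.1475, 0.0367]
tool_rot: [-0.0, 0.469, 0.883, -0.0]
contact_force: [-6.0, -0.8, 9.6]
gripper_width: 0.002
grasp_force: 4.6
```

Emit:
play_rows(
  linear=[
    [0, 0, 0.0005],
    [0, 0, 0],
  ],
  turn=[0, 0],
)

```text
time: 10.02
tool_pos: [0.4438, 0.1475, 0.0368]
tool_rot: [-0.0, 0.469, 0.883, -0.0]
contact_force: [-3.3, -1.2, 5.4]
gripper_width: 0.002
grasp_force: 2.8
```

Emit:
play_rows(
  linear=[
    [0, 0, 0.0005],
    [0, 0, 0],
  ],
  turn=[0, 0],
)

```text
time: 10.28
tool_pos: [0.4439, 0.1475, 0.0371]
tool_rot: [0.0, 0.469, 0.883, -0.0]
contact_force: [-3.1, -0.3, 4.6]
gripper_width: -0.002
grasp_force: 2.4
```

Emit:
play_rows(
  linear=[
    [0, 0, 0.0005],
    [0, 0, 0],
  ],
  turn=[0, 0],
)

```text
time: 10.52
tool_pos: [0.4439, 0.1475, 0.0373]
tool_rot: [0.0, 0.469, 0.883, 0.0]
contact_force: [-3.4, 0.4, 3.6]
gripper_width: 0.001
grasp_force: 2.1
```

Emit:
play_rows(
  linear=[
    [0, 0, 0.001],
    [0, 0, 0],
  ],
  turn=[0, 0],
)

```text
time: 10.78
tool_pos: [0.4441, 0.1475, 0.0383]
tool_rot: [0.0, 0.469, 0.883, 0.0]
contact_force: [-1.0, -0.1, 3.1]
gripper_width: 0.002
grasp_force: 1.3
```

The blue key went to its stop (5.1 N at z 36.75 mm, then a spring slope). I'll lift and go above the red key.

Emit:
play_rows(
  linear=[
    [0, 0, 0.01],
    [0, 0, 0.02],
    [0, 0, 0.03],
    [0.0052, -0.0076, 0],
    [0.0052, -0.0076, 0],
    [0.005, -0.0076, 0],
    [0, 0, 0],
    [0, 0, 0],
  ],
  turn=[0, 0, 0, 0, 0, 0, 0, 0],
)

```text
time: 11.78
tool_pos: [0.4589, 0.1246, 0.0976]
tool_rot: [-0.001, 0.469, 0.883, -0.0]
contact_force: [0.3, -0.1, -0.8]
gripper_width: -0.001
grasp_force: 0.0
```

Emit:
play_rows(
  linear=[
    [0, 0, -0.01],
    [0, 0, -0.015],
    [0, 0, -0.015],
    [0, 0, -0.01],
    [0, 0, -0.004],
    [0, 0, 0],
    [0, 0, 0],
  ],
  turn=[0, 0, 0, 0, 0, 0, 0],
)

```text
time: 12.65
tool_pos: [0.4598, 0.1247, 0.0449]
tool_rot: [0.0, 0.469, 0.883, 0.0]
contact_force: [0.2, -0.1, -0.2]
gripper_width: 0.002
grasp_force: 0.0
```

```bash
python3 - <<'E'
from h import *
v=np.load('b.npy');f=grab_frame('scene');s=state()
print(s['tool_pos'],R.from_euler('z',-v[2]).apply(s['tool_pos']-[v[0],v[1],0]),s['contact_force'])
o=cv2.resize(f[220:320,235:335],(600,600),interpolation=2)
cv2.imwrite('pics/c7.png',o[:,:,::-1])
E
```

```text
[0.45978746 0.12474933 0.04492915] [-0.0534011  -0.05054941  0.04492915] [-0.64578896 -1.01242362  0.5893709 ]
```

View pics/c7.png

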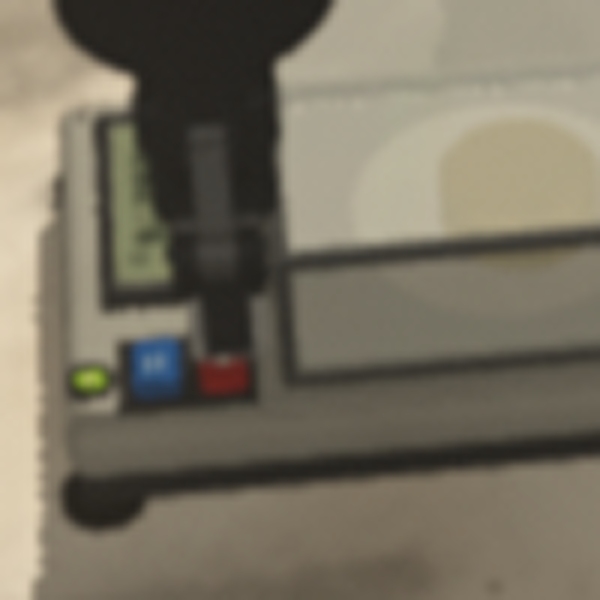

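The tip hangs over the red key at (222,365), clear of the blue key and the cover wall. Pressing red.

Emit:
play_rows(
  linear=[
    [0, 0, -0.004],
    [0, 0, -0.0015],
    [0, 0, -0.0015],
    [0, 0, -0.001],
    [0, 0, 0],
    [0, 0, 0],
  ],
  turn=[0, 0, 0, 0, 0, 0],
)

```text
time: 13.45
tool_pos: [0.4594, 0.1247, 0.0368]
tool_rot: [-0.0, 0.469, 0.883, -0.0]
contact_force: [-1.9, -0.8, 5.7]
gripper_width: 0.002
grasp_force: 2.7
```

Red is at its stop (5.7 N). Lifting away.

Emit:
play_rows(
  linear=[
    [0, 0, 0.005],
    [0, 0, 0.015],
    [0, 0, 0.03],
    [0, 0, 0.03],
    [0, 0, 0.03],
    [-0.02, 0.03, 0.03],
    [-0.02, 0.04, 0],
    [0, 0.04, 0],
  ],
  turn=[0, 0, 0, 0, 0, 0, 0, 0],
)

```text
time: 14.45
tool_pos: [0.4187, 0.2358, 0.1779]
tool_rot: [0.001, 0.469, 0.883, 0.001]
contact_force: [0.5, 0.5, -0.2]
gripper_width: 0.001
grasp_force: 0.0
```

Emit:
play_rows(
  linear=[
    [-0.01, 0.05, 0],
    [-0.01, 0.05, 0],
    [-0.01, 0.05, 0],
    [0, 0.03, 0],
    [0, 0, 0],
    [0, 0, 0],
  ],
  turn=[0, 0, 0, 0, 0, 0],
)

```text
time: 15.2
tool_pos: [0.3892, 0.4142, 0.1766]
tool_rot: [0.0, 0.469, 0.883, -0.0]
contact_force: [0.2, -0.3, 0.1]
gripper_width: 0.006
grasp_force: 0.0
```

```bash
python3 - <<'E'
from h import *
f=grab_frame('scene');t=grab_frame('top');print(state()['tool_pos'])
o=np.zeros((450,800,3),np.uint8)
o[:,:400]=cv2.resize(f[160:310,235:368],(400,450),interpolation=2);o[:,400:]=cv2.resize(t[200:335,225:345],(400,450),interpolation=2)
cv2.imwrite('pics/c8.png',o[:,:,::-1])
E
```

```text
[0.38941914 0.41377892 0.17647608]
```

View pics/c8.png

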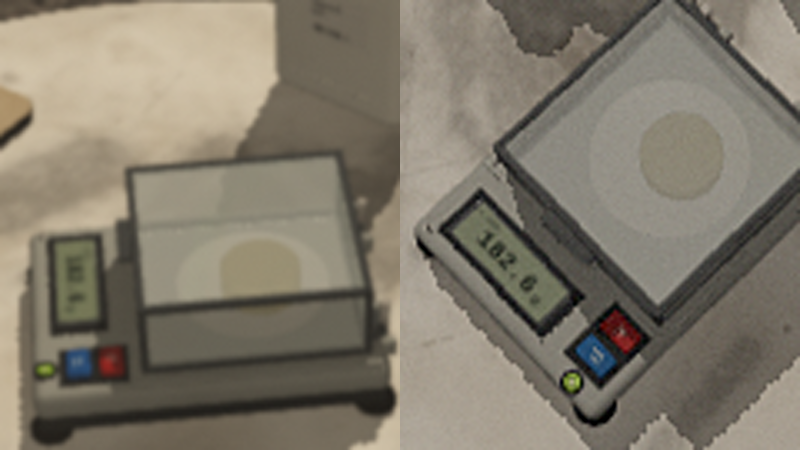

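The cover is shut, both keys are released and the cap is on the pan. The display still shows its digits. The simulated picture probably doesn't change, since both presses reached the stop by force. Handing in.

```bash
python3 -c "
from plant import *
print(job_done())"
```

```text
the job is handed in; nothing more can be done
None
```

I pushed the cover shut, then pressed the blue key and after it the red key, each down to its stop, and handed the job in at about 15 s with the arm clear. The blue press peaked near 13 N, about 8 N past its stop. The display still showed its digits after the red press, so the switch-off is confirmed only by force and key travel.

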